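# Hang the slide rack behind the drop keeper

### The job

Take the blue slide rack out of the white rinsing trough and hang it by its eye on the peg of the blue drying stand, pushing it on past the orange drop keeper so that the keeper is lifted and then falls shut in front of it. Leave the rack hanging freely and still, keep it upright all the time because glass slides stand in it, and leave the yellow stand and the other things alone.

Things in the scene. Friction and masses are not known exactly. Their poses are not given: they have to be found in the camera images.
- rack_eye (a point): Centre of the eye (round hole 24 mm across) of the loose blue plastic slide rack, 120 g. Rack z is up; the hole runs along the rack's x through an upright plate 8 mm thick (x), 44 mm wide (y), 40 mm high, so 8 mm of plate lie above the hole. The eye is in the rack's middle plane, 105 mm above its underside. The rack is alike seen from front and back.
- rack_basket (a point): Centre of the slide rack's basket, 18 mm above the rack's underside and 87 mm below the eye: blue frame 44 x 84 mm (rack x, y), 36 mm high, with glass slides standing in it; a stem 16 mm wide joins it to the eye plate.
- rack_ear_left (a point): Centre of the upright ear of the slide rack on its +y side, the place to grip it from above: a tab 8 mm thick (rack x), 26 mm wide (rack y), running from 17 mm below this point up to 17 mm above it. In the rack's frame it lies 51 mm to +y and 26 mm above the eye's centre. Axes as the rack's.
- rack_ear_right (a point): The same ear on the rack's -y side (51 mm to -y and 26 mm above the eye's centre).
- blue_peg (a point): Point on the axis of the blue stand's level peg, straight below the keeper's hinge; x points along the peg inwards to the post (away from the robot), z up. Peg: round steel, 8 mm diameter, axis 175 mm above the worktop, from the post at x = +80 mm to its free tip at x = -20 mm. A rack hung on it has its own x along the peg; hanging freely, its eye's centre is 8 mm below this axis.
- blue_post (a point): Centre of the front face of the blue stand's post, at the peg's root, same axes. Post 26 mm wide, top 53 mm above the peg's axis. Above the peg a steel bracket arm 12 mm wide runs from the post to x = -88 mm, 43 to 51 mm above the peg's axis, and carries the keeper. Foot: blue drip tray 150 x 110 mm (x from -130 to +20 mm), 16 mm high. The stand is fixed.
- blue_keeper (a joint): Angle of the blue stand's orange keeper flap: 14 mm wide, 3 mm thick, hinged across the peg 38 mm above its axis, hanging by its weight (30 g) to 3 mm above the peg. 0: straight down, shut, cannot swing towards the tip. Grows to 1.45 as it is pushed inwards and up; falls back when free. An eye centred on the peg has passed it once 32 mm inwards of blue_peg; at 58 mm the basket meets the post.
- yellow_peg (a point): The same point and axes on the yellow stand, which is fixed and alike but for its colour, to be left alone.
- yellow_keeper (a joint): The keeper of the yellow stand, to be left hanging.
- trough: White ceramic open trough, fixed, 64 x 106 mm (x, y) and 30 mm high, walls and floor 5 mm; origin at the centre of its underside. It stands on the black mat, whose top is 4 mm above the rest of the worktop. The slide rack stands in it with about 5 mm of play all round.
- specimen_cup: Specimen cup with yellow lid, 54 mm across, 60 mm high; origin at the centre of its underside. Bystander.
- lab_timer: Dark grey lab timer, 68 x 58 mm, 19 mm high; origin at the centre of its underside. Bystander.
- jar_small: Small dark red jar with white lid, 52 mm across, 45 mm high; origin at the centre of its underside. Bystander.

How it is judged:
On the way, in this order (a step that is already met when the one before it is completed fails the run):
1. the slide rack is lifted clear of the trough (height (world z) of rack_eye above 0.15 m and contact force between slide_rack and trough below 0.05 N), for 0.1 s.
2. the blue keeper is lifted by the rack, its eye on the peg (value of joint blue_keeper above 0.5 rad and contact force between slide_rack and blue_keeper above 0.005 N and x of rack_eye in the frame of blue_peg above -0.01 m and y of rack_eye in the frame of blue_peg between -0.012 and 0.012 m), for 0.05 s.
At the end, for the whole second after the job is handed in: The slide rack hangs by its eye on the blue stand's peg: eye centre 4 to 65 mm inward of the keeper, within 8 mm sideways, 4 to 12 mm below the peg's axis, rack upright within 0.2 rad and at rest (under 0.03 m/s and 0.4 rad/s), and the blue keeper has fallen shut in front of it (under 0.12 rad) (x of rack_eye in the frame of blue_peg between 0.004 and 0.065 m and y of rack_eye in the frame of blue_peg between -0.008 and 0.008 m and z of rack_eye in the frame of blue_peg between -0.012 and -0.004 m and angle between rack_eye's own z axis and vertical below 0.2 rad and value of joint blue_keeper below 0.12 rad and linear speed of slide_rack below 0.03 m/s and angular speed of slide_rack below 0.4 rad/s); the robot touches nothing.
It fails at once if the slide rack tips by more than 0.6 rad (angle between rack_eye's own z axis and vertical above 0.6 rad).
It fails at once if the yellow stand's keeper is moved by more than 0.3 rad (value of joint yellow_keeper above 0.3 rad).
It fails at once if a bystander is moved by more than 30 mm (distance of any of specimen_cup, lab_timer, jar_small from where it was at the start of the episode above 0.03 m).
It also fails if it takes over 48 s, if anything falls off the work surface, if the arm or the gripper's body presses on something with over 40 N, if the wrist force passes 120 N, or if a joint passes its speed limit or range.

### The arm

A 6-joint arm with a two-finger parallel gripper is mounted at the origin on a cart in front of the work surface, level with it; the furniture and walls round the work are solid. World frame = base frame: x ahead of the robot, y to its left, z up, the work surface at z = 0. Lengths are in m, angles in rad, forces in N, time in s.
With the tool pointing down it reaches from about 0.375 to 0.75 m from the base axis. Payload 9 kg.
Tool frame: the origin (TCP) lies at the very end of the fingers, on their centre line; the grasp point (between the pads) lies 19 mm behind it; z points along the fingers, y is the line along which they close (so a half turn about z gives the same grasp; the last joint's range is limited). The gripper opens to 85 mm and grips with 20 to 120 N. Pads are 22 mm wide; open, the fingers measure 114 mm over their backs; the gripper's body (76 mm by 85 mm) begins 54 mm behind the grasp point. The pads swing forward as they close: fully open they stand 13 mm farther back than shut.
Start: joints at [-1.561, 0.104, 0.097, 1.564, 0, 1.353], TCP at [0.136, -0.585, 0.231] pointing down, gripper open.
Joint ranges: [-2.99, 2.99], [-0.84, 1.86], [-1.1, 1.16], [-1.84, 2.11], [-1.51, 1.56], [-3.14, 3.14]. Speed limits (rad/s): [2.22, 2.22, 2.57, 3.14, 3.14, 3.14].

### API

Orientations are given as a unit quaternion [x, y, z, w].
In Python, from cell import arm gives the robot as it stands.
- The arm moves only by the tool move_arm, never from a script. Its argument "motion" is a list of rows, each a list of 2 entries, a list of its own where there are three numbers: the shift along the tool's x, y, z in cm, then the turn, a rotation vector about the tool's x, y, z in degrees. In form: [[[x, y, z], [rx, ry, rz]], ...]. A call has 1 to 20 rows; each row shifts and turns the commanded pose from where the row before left it, along the tool's axes as they then stand; what a row does not reach is not made up. A row lasts 1/10 s, in which the tool goes at most 50 mm and 8.59 degrees, less where a joint would pass 70% of its speed; a pose out of reach is approached as far as the arm can. A call with a gripper value outside its range is refused whole. "claw" is the finger opening in cm, from 0 to 8.54, set as the call begins (left out, the last holds). The fingers move at their own pace and stop on an object; "newtons" is the grip in N (left out, the last holds). Time passes only in rows, so rows that do not move let the fingers close. It gives the time, the measured TCP pose, the force, the opening and the grip force at its end, in the units of the state.
- arm.state(): the state, without advancing time (a new reading comes with each control period).
- arm.camera(name): name is "scene" or "top"; returns a dict with "image" (400x640x3 uint8, red, green, blue), "K" (3x3 intrinsics, pixels), "position" and "orientation" of the camera in the world. Camera axes: x right, y down, z forward; pixel columns grow to the right and rows downward; lengths in m; the calibration is good to about 2 mm. A picture is of the moment at which its call begins. There is no depth.
- arm.job_done(): hands the job in; it is judged then, once.
The state is a dict: "time": time; "joint_positions": joint angles; "qd": joint speeds; "tau": joint torques, N m; "tcp_pos": TCP position; "orientation": TCP orientation; "contact_force": force on the tool from outside, world axes, zero at the start; "torque": the same for the moment, N m; "width": finger opening in m; "grip_force": force on a finger pad.
Only numpy, scipy, OpenCV 4.12 (cv2) and the standard library are available. Lean on these libraries where they do the work, as an engineer would, in place of code of your own. Each camera call takes 0.05 s, during which the arm holds its last target. There are 200 camera calls.

## Working session

There is one attempt and no reset: what is moved stays moved. The work goes in short steps, Python scripts to look and compute and a tool call to move; the robot and the scene stay as the last step left them, time stands still between calls to the robot, and variables do not carry over. Pictures are saved under pics/ and viewed, at most 10 in all, crops included, and the job is handed in when it is done.

Besides the shell and the picture viewer there is one more tool, called after ">>>" by a JSON object that holds its "fn" and its "kwargs". move_arm: Moves the arm, as the interface text tells. Its arguments: {"type":"object","properties":{"motion":{"type":"array","items":{"type":"array"}},"claw":{"type":"number"},"newtons":{"type":"number"}},"required":["motion"]}

```bash
mkdir -p pics; ls; python3 - <<'E'
from cell import arm
import cv2,numpy as np
s=arm.state()
print({k:np.round(v,3).tolist() for k,v in s.items()})
for n in("scene","top"):
    c=arm.camera(n); print(n,c["K"],c["position"],c["orientation"])
    cv2.imwrite(f"pics/{n}0.png",c["image"][:,:,::-1])
E
```

```text
pics
{'time': 0.0, 'joint_positions': [-1.561, 0.105, 0.097, 1.564, 0.0, 1.353], 'qd': [-0.001, -0.001, -0.002, -0.0, -0.0, 0.001], 'tau': [-0.003, -55.692, 50.366, 0.016, -0.0, -0.0], 'tcp_pos': [0.136, -0.584, 0.231], 'orientation': [0.994, 0.114, 0.0, -0.001], 'contact_force': [-0.952, 0.054, 0.153], 'torque': [-0.004, 0.037, 0.002], 'grip_force': 0.0, 'width': 0.085}
scene [[518.70607959   0.         320.60543803]
 [  0.         518.70607959 200.18920765]
 [  0.           0.           1.        ]] [-0.77057611 -1.26410725  0.92800346] [ 0.77006635 -0.32504973  0.20126675 -0.51071733]
top [[498.97910781   0.         322.53073193]
 [  0.         498.97910781 202.27381715]
 [  0.           0.           1.        ]] [0.21486504 0.03580054 1.55674853] [-0.7026391   0.70561647 -0.07012401  0.05904496]
```

View pics/scene0.png

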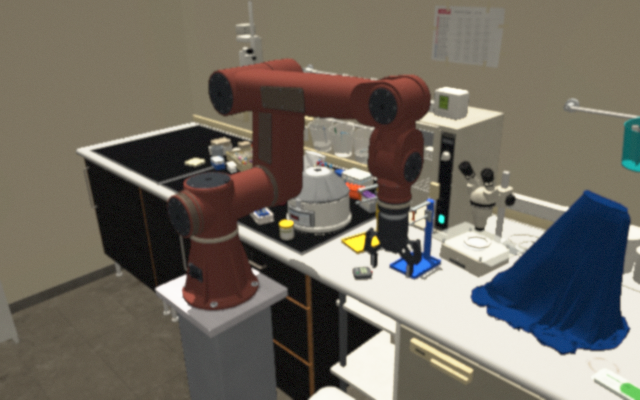

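View pics/top0.png

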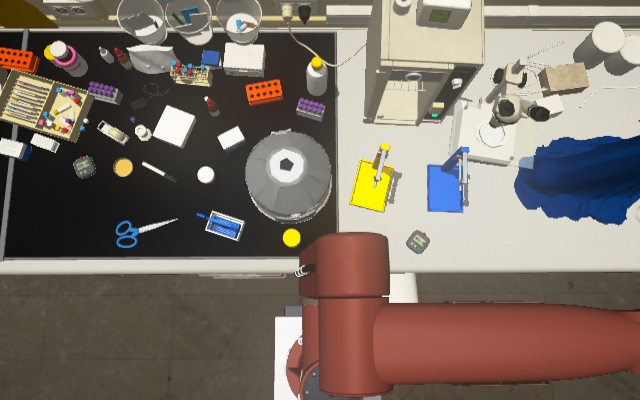

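```bash
cat > h.py <<'E'
from cell import arm
import cv2,numpy as np
from scipy.spatial.transform import Rotation as R
def cam(n):
    c=arm.camera(n); c["R"]=R.from_quat(c["orientation"]).as_matrix(); return c
def plane(c,uv,z):
    d=c["R"]@np.linalg.solve(c["K"],[uv[0],uv[1],1]); p=np.array(c["position"]); return p+d*(z-p[2])/d[2]
def proj(c,P):
    q=c["R"].T@(np.array(P)-c["position"]); q=c["K"]@q; return q[:2]/q[2]
E
python3 - <<'E'
from h import *
c=cam("top");s=cam("scene")
np.savez("t0.npz",**c);np.savez("s0.npz",**s)
def crop(c,x0,y0,w,h,W,H): return cv2.resize(c["image"][y0:y0+h,x0:x0+w,::-1],(W,H),interpolation=cv2.INTER_CUBIC)
a=crop(c,185,195,75,60,375,300); b=crop(c,340,135,140,112,375,300)
print(proj(s,plane(c,(223,225),0.05)))
u,v=proj(s,plane(c,(223,225),0.05)).astype(int)
d=crop(s,u-50,v-50,100,80,375,300); e=crop(s,335,175,125,110,375,300)
cv2.imwrite("pics/z1.png",np.vstack([np.hstack([a,b]),np.hstack([d,e])])); print(u,v)
E
```

```text
[260.42607066 207.81081125]
260 207
```

View pics/z1.png

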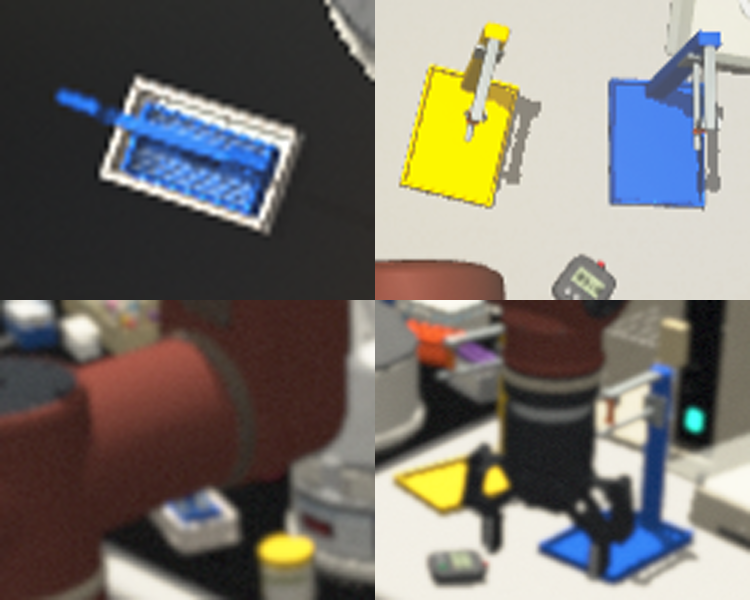

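```bash
cat > m.py <<'E'
from h import *
c=dict(np.load("t0.npz"));s=dict(np.load("s0.npz"))
im=c["image"]; hsv=cv2.cvtColor(im,cv2.COLOR_RGB2HSV)
def sub(m,x0,y0,x1,y1):
    o=np.zeros_like(m); o[y0:y1,x0:x1]=m[y0:y1,x0:x1]; return o
def pts(m): 
    y,x=np.nonzero(m); return np.c_[x,y].astype(float)
def rect(m,z):
    P=np.array([plane(c,p,z)[:2] for p in pts(m)]); (cx,cy),(w,h),a=cv2.minAreaRect((P*1000).astype(np.float32)); return np.round([cx,cy,w,h,a],1)
blue=cv2.inRange(hsv,(100,130,60),(125,255,255))
tray=cv2.morphologyEx(sub(blue,420,155,480,220),cv2.MORPH_OPEN,np.ones((9,9)))
print("tray",rect(tray,.016))
yel=cv2.morphologyEx(sub(cv2.inRange(hsv,(22,150,100),(34,255,255)),340,140,400,220),cv2.MORPH_OPEN,np.ones((9,9)))
print("ytray",rect(yel,.016))
g=cv2.cvtColor(im,cv2.COLOR_RGB2GRAY)
wh=sub(cv2.inRange(hsv,(0,0,140),(180,60,255)),195,205,250,248)
print("trough",rect(wh,.034),wh.sum()//255)
b=sub(blue,190,205,208,222); print("earL pix",pts(b).min(0),pts(b).max(0)); print("earL",rect(b,.15))
cup=sub(cv2.inRange(hsv,(22,150,100),(34,255,255)),275,225,310,250); print("cup",rect(cup,.06))
# post top
p=sub(blue,455,140,475,162);print("post",pts(p).min(0),pts(p).max(0))
def up(x0,y0,x1,y1,k): return cv2.resize(im[y0:y1,x0:x1,::-1],None,fx=k,fy=k,interpolation=cv2.INTER_NEAREST)
A=up(192,205,252,250,12)[:, :720]; cv2.imwrite("pics/r.png",A)
B=up(436,143,476,193,12); 
C=cv2.resize(s["image"][185:285,380:450,::-1],None,fx=6,fy=6,interpolation=cv2.INTER_NEAREST)
h=600; cv2.imwrite("pics/z2.png",np.hstack([B[:600],C[:600,:320]]) )
E
python3 m.py
```

```text
tray [ 545.6 -374.5  101.6  147.5   87.5]
ytray [ 555.3 -143.4  109.1  149.2   75.6]
trough [425.4 311.8 108.4  64.9  71.4] 260
earL pix [196. 212.] [207. 219.]
earL [437.8 356.6  36.1  10.6  65.9]
cup [3.858e+02 1.055e+02 5.450e+01 5.120e+01 1.000e-01]
post [460. 147.] [468. 152.]
```

View pics/z2.png

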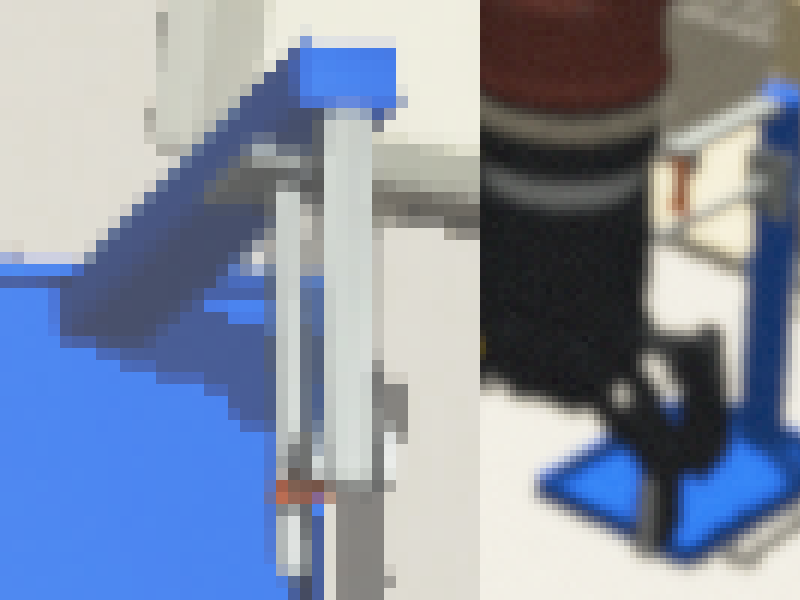

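View pics/r.png

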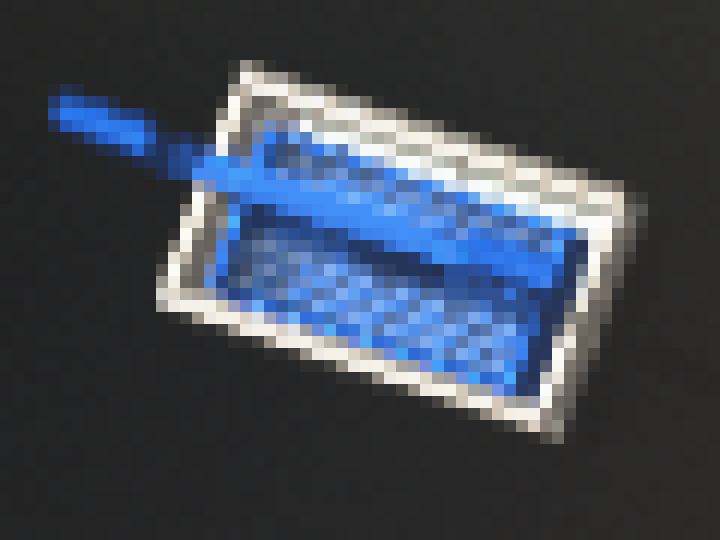

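```bash
cat > m2.py <<'E'
from h import *
c=dict(np.load("t0.npz"))
f=lambda u,v,z:np.round(plane(c,(u,v),z),4)
tip=f(459.9,190.3,.177); root=f(459.4,159,.177); bt=f(464.5,183.2,.226); br=f(464.5,152,.226)
print("peg tip",tip,"root",root,np.arctan2(*(root-tip)[1::-1])); print("br tip",bt,"root",br,np.arctan2(*(br-bt)[1::-1]))
pt=f(464.5,149.3,.228);print("post top",pt)
a=f(200.,214.3,.157);b=f(233.2,226.3,.157);d=a-b;print(a,b,np.linalg.norm(d),(a+b)/2,np.degrees(np.arctan2(d[1],d[0]))-90)
E
python3 m2.py
```

```text
peg tip [ 0.5035 -0.3766  0.177 ] root [ 0.5953 -0.3803  0.177 ] -0.040283207059933906
br tip [ 0.5132 -0.3757  0.226 ] root [ 0.6019 -0.3809  0.226 ] -0.05855755426283239
post top [ 0.6091 -0.3807  0.228 ]
[0.4402 0.36   0.157 ] [0.4056 0.2654 0.157 ] 0.10072894320899028 [0.4229 0.3127 0.157 ] -20.09001964202713
```

```bash
cat > plan.py <<'E'
# usage: plan.py x y z yaw : shift in tool axes (cm) to reach world TCP target, turn (deg about tool z) for tool-x yaw
import sys; from h import *
s=arm.state(); T=R.from_quat(s["orientation"]).as_matrix(); x,y,z,yaw=map(float,sys.argv[1:])
cur=np.degrees(np.arctan2(T[1,0],T[0,0])); print("t",round(s["time"],2),"pos",np.round(s["tcp_pos"],4),"yaw",cur.round(2),"tilt",np.round(T[:2,2],4),"F",np.round(s["contact_force"],2))
print("turn z",round(-(yaw-cur),2))
c,k=np.cos(np.radians(yaw)),np.sin(np.radians(yaw)); N=np.array([[c,k,0],[k,-c,0],[0,0,-1]])
d=np.array([x,y,z])-s["tcp_pos"]
print("shift after turn (cm)",np.round(N.T@d*100,2),"before turn",np.round(T.T@d*100,2))
E
python3 plan.py .36 -.25 .36 69.9; python3 - <<'E'
import numpy as np
k=np.radians(69.9);N=np.array([[np.cos(k),np.sin(k),0],[np.sin(k),-np.cos(k),0],[0,0,-1]])
P=np.array([[.36,-.25,.36],[.40,.10,.36],[.4229+.051*np.cos(k),.3127+.051*np.sin(k),.28]])
print(P[2]);print(np.diff(P,axis=0)@N*100)
E
```

```text
t 0.2 pos [ 0.1355 -0.5843  0.2309] yaw 13.05 tilt [-0.      0.0007] F [ 0.42 -0.15 -0.18]
turn z -56.85
shift after turn (cm) [ 39.11   9.59 -12.91] before turn [ 29.42 -27.51 -12.89]
[0.44042664 0.36059381 0.28      ]
[[34.2429376  -8.2717123   0.        ]
 [25.86151544 -5.15911587  8.        ]]
```

>>> {"fn": "move_arm", "kwargs": {"motion": [[[0,0,-1.84],[0,0,-8.12]],[[0,0,-1.84],[0,0,-8.12]],[[0,0,-1.84],[0,0,-8.12]],[[0,0,-1.84],[0,0,-8.12]],[[0,0,-1.84],[0,0,-8.12]],[[0,0,-1.84],[0,0,-8.12]],[[0,0,-1.84],[0,0,-8.12]],[[3.91,0.96,0],[0,0,0]],[[3.91,0.96,0],[0,0,0]],[[3.91,0.96,0],[0,0,0]],[[3.91,0.96,0],[0,0,0]],[[3.91,0.96,0],[0,0,0]],[[3.91,0.96,0],[0,0,0]],[[3.91,0.96,0],[0,0,0]],[[3.91,0.96,0],[0,0,0]],[[3.91,0.96,0],[0,0,0]],[[3.91,0.96,0],[0,0,0]]], "claw": 6, "newtons": 60}}

```text
time: 1.9
tcp_pos: [0.3607, -0.2489, 0.3601]
orientation: [0.82, 0.573, -0.0, 0.0]
contact_force: [0.3, -0.9, 1.5]
width: 0.0601
grip_force: 0.0
```

>>> {"fn": "move_arm", "kwargs": {"motion": [[[3.42,-0.83,0],[0,0,0]],[[3.42,-0.83,0],[0,0,0]],[[3.42,-0.83,0],[0,0,0]],[[3.42,-0.83,0],[0,0,0]],[[3.42,-0.83,0],[0,0,0]],[[3.42,-0.83,0],[0,0,0]],[[3.42,-0.83,0],[0,0,0]],[[3.42,-0.83,0],[0,0,0]],[[3.42,-0.83,0],[0,0,0]],[[3.42,-0.83,0],[0,0,0]],[[0,0,0],[0,0,0]],[[0,0,0],[0,0,0]]]}}

```text
time: 3.1
tcp_pos: [0.3995, 0.0998, 0.36]
orientation: [0.819, 0.574, -0.0, 0.0]
contact_force: [0.1, -0.8, 0.6]
width: 0.0606
grip_force: 0.0
```

```bash
python3 plan.py .4404 .3606 .25 69.9; python3 - <<'E'
from h import *
for n in ("scene","top"): np.savez(n[0]+"1.npz",**cam(n))
c=dict(np.load("t1.npz")); s=dict(np.load("s1.npz"))
E=[.4229,.3127,.114]; u,v=proj(s,E).astype(int); print(u,v)
d=cv2.resize(s["image"][v-50:v+50,u-65:u+65,::-1],(780,600),interpolation=cv2.INTER_CUBIC)
cv2.imwrite("pics/s1.png",d)
E
```

```text
t 3.1 pos [0.3995 0.0998 0.36  ] yaw 70.02 tilt [-0.0003 -0.0003] F [ 0.15 -0.77  0.6 ]
turn z 0.12
shift after turn (cm) [25.89 -5.12 11.  ] before turn [25.91 -5.07 10.99]
259 193
```

View pics/s1.png

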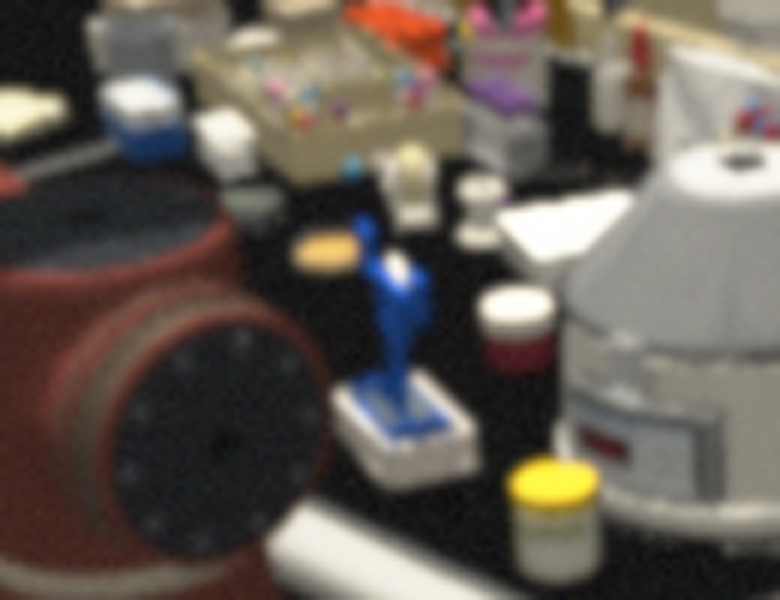

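```bash
python3 - <<'E'
from h import *
s=dict(np.load("s1.npz")); k=np.radians(69.9); yv=np.array([np.cos(k),np.sin(k),0]); E=np.array([.4229,.3127,.114])
def q(P): return np.round((proj(s,P)-[194,143]+.5)*6)
for n,P in dict(eye=E,eyetop=E+[0,0,.02],Ltop=E+yv*.051+[0,0,.043],Rtop=E-yv*.051+[0,0,.043],Lout=E+yv*.064+[0,0,.043],Rout=E-yv*.064+[0,0,.043],bot=E-[0,0,.105],basL=E+yv*.042-[0,0,.069],basR=E-yv*.042-[0,0,.069]).items(): print(n,q(P))
k=np.radians(71.4); a=np.array([np.cos(k),np.sin(k),0]);b=np.array([a[1],-a[0],0]);C=np.array([.4254,.3118,.034])
for i in(-1,1):
  for j in(-1,1): print("trough",q(C+i*a*.053+j*b*.032))
E
```

```text
eye [395. 307.]
eyetop [393. 280.]
Ltop [367. 225.]
Rtop [415. 274.]
Lout [361. 219.]
Rout [421. 281.]
bot [405. 447.]
basL [382. 378.]
basR [422. 422.]
trough [389. 452.]
trough [478. 432.]
trough [337. 395.]
trough [423. 377.]
```

>>> {"fn": "move_arm", "kwargs": {"motion": [[[2.59,-0.51,1.1],[0,0,0]],[[2.59,-0.51,1.1],[0,0,0]],[[2.59,-0.51,1.1],[0,0,0]],[[2.59,-0.51,1.1],[0,0,0]],[[2.59,-0.51,1.1],[0,0,0]],[[2.59,-0.51,1.1],[0,0,0]],[[2.59,-0.51,1.1],[0,0,0]],[[2.59,-0.51,1.1],[0,0,0]],[[2.59,-0.51,1.1],[0,0,0]],[[2.59,-0.51,1.1],[0,0,0]],[[0,0,2],[0,0,0]],[[0,0,2],[0,0,0]],[[0,0,0],[0,0,0]]]}}

```text
time: 4.5
tcp_pos: [0.4404, 0.3583, 0.207]
orientation: [0.82, 0.572, -0.002, -0.0]
contact_force: [-0.9, -0.7, 0.3]
width: 0.0602
grip_force: 0.0
```

```bash
python3 plan.py .4404 .3606 .122 69.9; python3 - <<'E'
from h import *
a=[]
for n,w in (("scene",40),("top",34)):
    c=cam(n); u,v=np.round(proj(c,[.4404,.3606,.157])).astype(int); print(n,u,v)
    a.append(cv2.resize(c["image"][v-w:v+w,u-w//1:u+w,::-1],(400,400),interpolation=cv2.INTER_CUBIC))
cv2.imwrite("pics/g1.png",np.hstack(a))
E
```

```text
t 4.5 pos [0.4404 0.3583 0.207 ] yaw 69.79 tilt [-0.0042 -0.0023] F [-0.93 -0.7   0.31]
turn z -0.11
shift after turn (cm) [ 0.22 -0.08  8.5 ] before turn [ 0.25 -0.05  8.5 ]
scene 255 180
top 200 214
```

View pics/g1.png

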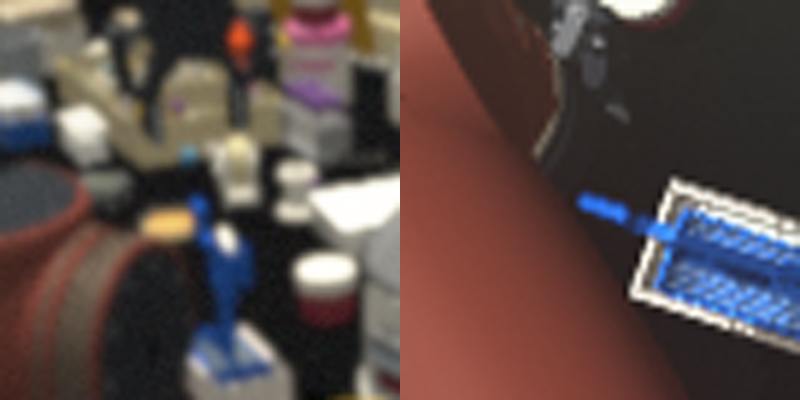

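>>> {"fn": "move_arm", "kwargs": {"motion": [[[0,0,1],[0,0,0]],[[0,0,1],[0,0,0]],[[0,0,1],[0,0,0]],[[0,0,1],[0,0,0]],[[0,0,1],[0,0,0]],[[0,0,1],[0,0,0]],[[0,0,1],[0,0,0]],[[0,0,1],[0,0,0]],[[0,0,0.5],[0,0,0]],[[0,0,0],[0,0,0]],[[0,0,0],[0,0,0]]]}}

```text
time: 5.7
tcp_pos: [0.441, 0.3601, 0.1253]
orientation: [0.82, 0.573, 0.0, 0.0]
contact_force: [1.1, 0.3, 0.7]
width: 0.06
grip_force: 0.0
```

>>> {"fn": "move_arm", "kwargs": {"motion": [[[0,0,0],[0,0,0]],[[0,0,0],[0,0,0]],[[0,0,0],[0,0,0]],[[0,0,0],[0,0,0]],[[0,0,0],[0,0,0]],[[0,0,0],[0,0,0]],[[0,0,0],[0,0,0]],[[0,0,0],[0,0,0]]], "claw": 0, "newtons": 60}}

```text
time: 6.5
tcp_pos: [0.441, 0.3602, 0.1252]
orientation: [0.82, 0.573, 0.0, 0.0]
contact_force: [-0.2, 1.5, 1.9]
width: 0.0075
grip_force: 60.0
```

```bash
python3 plan.py .4404 .3606 .122 69.9; python3 -c "
from h import *
s=arm.state();print(s['width'],s['grip_force'],s['torque'])"
```

```text
t 6.5 pos [0.441  0.3602 0.1252] yaw 69.89 tilt [0.0004 0.0001] F [-0.25  1.47  1.87]
turn z -0.01
shift after turn (cm) [ 0.02 -0.07  0.32] before turn [ 0.02 -0.07  0.32]
0.007501240139386591 60.02916991710663 [ 0.1013083  -0.01943628  0.0227575 ]
```

>>> {"fn": "move_arm", "kwargs": {"motion": [[[0,0,-0.5],[0,0,0]],[[0,0,-1],[0,0,0]],[[0,0,-1],[0,0,0]],[[0,0,-1],[0,0,0]],[[0,0,-1],[0,0,0]],[[0,0,-1.5],[0,0,0]],[[0,0,-2],[0,0,0]],[[0,0,-2],[0,0,0]],[[0,0,-2],[0,0,0]],[[0,0,-2],[0,0,0]],[[0,0,-2],[0,0,0]],[[0,0,-2],[0,0,0]],[[0,0,-2],[0,0,0]],[[0,0,-2],[0,0,0]],[[0,0,-1],[0,0,0]],[[0,0,-0.5],[0,0,0]],[[0,0,0],[0,0,0]],[[0,0,0],[0,0,0]]]}}

```text
time: 8.3
tcp_pos: [0.4407, 0.36, 0.3592]
orientation: [0.82, 0.573, -0.001, -0.0]
contact_force: [-0.1, -0.2, -1.8]
width: 0.0069
grip_force: 59.6
```

```bash
python3 plan.py .395 .10 .36 87.4;python3 - <<'E'
from h import *
a=[]
s=arm.state();print(s["width"],s["torque"])
for n,w in (("scene",40),("top",34)):
    c=cam(n); np.savez(n[0]+"2.npz",**c); u,v=np.round(proj(c,[.4229,.3127,.34])).astype(int); print(n,u,v)
    a.append(cv2.resize(c["image"][v-w:v+w,u-w//1:u+w,::-1],(400,400),interpolation=cv2.INTER_CUBIC))
cv2.imwrite("pics/g2.png",np.hstack(a))
E
```

```text
t 8.3 pos [0.4407 0.36   0.3592] yaw 69.89 tilt [-0.0011 -0.0006] F [-0.12 -0.21 -1.8 ]
turn z -17.51
shift after turn (cm) [-26.18  -3.39  -0.08] before turn [-25.99   4.65  -0.06]
0.006875497075747656 [ 0.1125282  -0.01909511  0.01566744]
scene 255 141
top 202 209
```

View pics/g2.png

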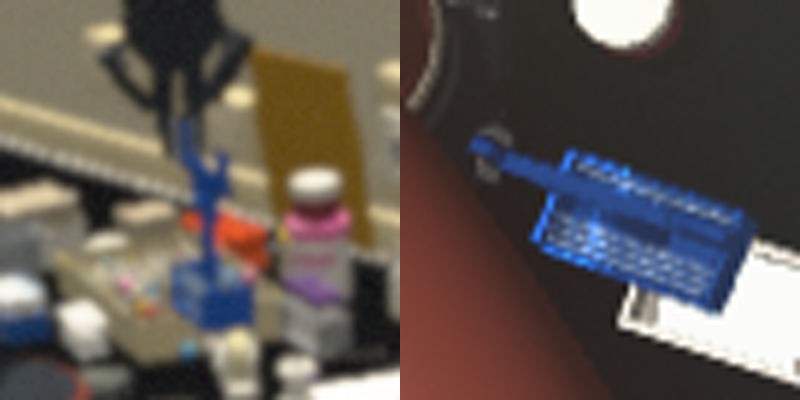

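>>> {"fn": "move_arm", "kwargs": {"motion": [[[0,0,0],[0,0,-2.92]],[[0,0,0],[0,0,-2.92]],[[0,0,0],[0,0,-2.92]],[[0,0,0],[0,0,-2.92]],[[0,0,0],[0,0,-2.92]],[[0,0,0],[0,0,-2.92]],[[-1,-0.13,0],[0,0,0]],[[-2,-0.26,0],[0,0,0]],[[-2.3,-0.3,0],[0,0,0]],[[-2.3,-0.3,0],[0,0,0]],[[-2.3,-0.3,0],[0,0,0]],[[-2.3,-0.3,0],[0,0,0]],[[-2.3,-0.3,0],[0,0,0]],[[-2.3,-0.3,0],[0,0,0]],[[-2.3,-0.3,0],[0,0,0]],[[-2.3,-0.3,0],[0,0,0]],[[-2.3,-0.3,0],[0,0,0]],[[-2.5,-0.3,0],[0,0,0]]]}}

```text
time: 10.2
tcp_pos: [0.3944, 0.0988, 0.3596]
orientation: [0.723, 0.69, -0.0, -0.0]
contact_force: [0.6, 0.6, -1.1]
width: 0.0072
grip_force: 59.6
```

>>> {"fn": "move_arm", "kwargs": {"motion": [[[-2.5,0.11,0],[0,0,0]],[[-2.5,0.11,0],[0,0,0]],[[-2.5,0.11,0],[0,0,0]],[[-2.5,0.11,0],[0,0,0]],[[-2.5,0.11,0],[0,0,0]],[[-2.5,0.11,0],[0,0,0]],[[-2.5,0.11,0],[0,0,0]],[[-2.5,0.11,0],[0,0,0]],[[-2.5,0.11,0],[0,0,0]],[[-2.5,0.11,0],[0,0,0]],[[-2,0.7,0],[0,0,0]],[[-2,0.9,0],[0,0,0]],[[-2,0.9,0],[0,0,0]],[[-2,0.9,0],[0,0,0]],[[-2,0.9,0],[0,0,0]],[[-2,0.9,0],[0,0,0]],[[-2,0.9,0],[0,0,0]],[[-1,0.4,0],[0,0,0]],[[0,0,0],[0,0,0]],[[0,0,0],[0,0,0]]]}}

```text
time: 12.2
tcp_pos: [0.4526, -0.3026, 0.3601]
orientation: [0.723, 0.691, 0.0, -0.0]
contact_force: [1.2, 0.4, -1.2]
width: 0.0072
grip_force: 59.6
```

```bash
python3 plan.py .4633 -.3233 .184 87.4;python3 -c "
from h import *
s=arm.state();print(s['width'],s['torque'])"
```

```text
t 12.2 pos [ 0.4526 -0.3026  0.3601] yaw 87.38 tilt [-0.0004  0.0005] F [ 1.18  0.45 -1.16]
turn z -0.02
shift after turn (cm) [-2.02  1.16 17.61] before turn [-2.03  1.17 17.61]
0.007161360554847846 [ 0.06925847 -0.02520942  0.04787928]
```

>>> {"fn": "move_arm", "kwargs": {"motion": [[[-0.7,0.3,0],[0,0,0]],[[-0.7,0.4,1],[0,0,0]],[[-0.6,0.4,1.6],[0,0,0]],[[0,0,2],[0,0,0]],[[0,0,2],[0,0,0]],[[0,0,2],[0,0,0]],[[0,0,2],[0,0,0]],[[0,0,2],[0,0,0]],[[0,0,2],[0,0,0]],[[0,0,1.5],[0,0,0]],[[0,0,1],[0,0,0]],[[0,0,0.5],[0,0,0]],[[0,0,0],[0,0,0]],[[0,0,0],[0,0,0]],[[0,0,0],[0,0,0]]]}}

```text
time: 13.7
tcp_pos: [0.4635, -0.324, 0.185]
orientation: [0.723, 0.691, -0.0, 0.001]
contact_force: [0.2, 0.4, -1.7]
width: 0.0071
grip_force: 59.6
```

```bash
python3 plan.py .4633 -.3233 .184 87.4;python3 - <<'E'
from h import *
s=arm.state();print(s["width"],s["torque"])
a=[]
for n,w,P in (("scene",45,[.5,-.36,.17]),("top",42,[.53,-.36,.17])):
    c=cam(n); np.savez(n[0]+"3.npz",**c); u,v=np.round(proj(c,P)).astype(int); print(n,u,v)
    a.append(cv2.resize(c["image"][v-w:v+w,u-w:u+w,::-1],(400,400),interpolation=cv2.INTER_NEAREST))
    o=np.array([u-w,v-w]); k=np.radians(87.4);X=np.array([np.cos(k),np.sin(k),0]);E=s["tcp_pos"]-.051*X-[0,0,.0112]
    for nm,p in (("eye",E),("Rtop",E-.051*X+[0,0,.043]),("Ltop",E+.051*X+[0,0,.043]),("pegtip",[.501,-.376,.175]),("blue_peg",[.521,-.377,.175])): print(nm,np.round((proj(c,p)-o+.5)*400/(2*w)))
cv2.imwrite("pics/g3.png",np.hstack(a))
E
```

```text
t 13.7 pos [ 0.4635 -0.324   0.185 ] yaw 87.41 tilt [ 0.0009 -0.0012] F [ 0.23  0.39 -1.74]
turn z 0.01
shift after turn (cm) [ 0.07 -0.02  0.1 ] before turn [ 0.07 -0.02  0.1 ]
0.007129796342790806 [ 0.05383499 -0.02765902 -0.05366699]
scene 405 224
eye [186. 222.]
Rtop [245. 190.]
Ltop [134. 147.]
pegtip [220. 203.]
blue_peg [237. 195.]
top 453 182
eye [235. 313.]
Rtop [344. 303.]
Ltop [168. 296.]
pegtip [234. 247.]
blue_peg [233. 214.]
```

View pics/g3.png

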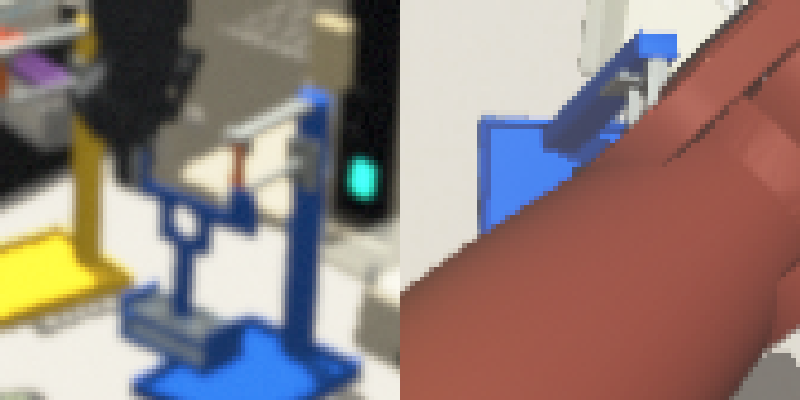

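>>> {"fn": "move_arm", "kwargs": {"motion": [[[0.05,0.5,0],[0,0,0]],[[0.05,0.5,0],[0,0,0]],[[0,0.5,0],[0,0,0]],[[0,0.5,0],[0,0,0]],[[0,0.5,0],[0,0,0]],[[0,0.5,0],[0,0,0]],[[0,0.5,0],[0,0,0]],[[0,0.5,0],[0,0,0]],[[0,0.5,0],[0,0,0]],[[0,0.4,0],[0,0,0]],[[0,0,0],[0,0,0]],[[0,0,0],[0,0,0]]]}}

```text
time: 15.0
tcp_pos: [0.5121, -0.3248, 0.1841]
orientation: [0.723, 0.691, -0.0, -0.0]
contact_force: [0.1, -0.2, -0.2]
width: 0.0068
grip_force: 59.6
```

```bash
python3 plan.py .5675 -.328 .185 87.4;python3 - <<'E'
from h import *
s=arm.state();print(s["width"],s["torque"])
a=[]
for n,w,P in (("scene",30,[.51,-.36,.17]),):
    c=cam(n); np.savez(n[0]+"4.npz",**c); u,v=np.round(proj(c,P)).astype(int); print(n,u,v)
    a.append(cv2.resize(c["image"][v-w:v+w,u-w:u+w,::-1],(600,600),interpolation=cv2.INTER_CUBIC))
    o=np.array([u-w,v-w]); k=np.radians(87.4);X=np.array([np.cos(k),np.sin(k),0]);E=s["tcp_pos"]-.051*X-[0,0,.0112]
    for nm,p in (("eye",E),("Rtop",E-.051*X+[0,0,.043]),("Ltop",E+.051*X+[0,0,.043]),("pegtip",[.501,-.376,.175]),("blue_peg",[.521,-.377,.175]),("root",[.601,-.381,.175])): print(nm,np.round((proj(c,p)-o+.5)*10))
cv2.imwrite("pics/g4.png",a[0])
E
```

```text
t 15.0 pos [ 0.5121 -0.3248  0.1841] yaw 87.42 tilt [-0.0002 -0.    ] F [ 0.09 -0.2  -0.19]
turn z 0.02
shift after turn (cm) [-0.07  5.55 -0.09] before turn [-0.07  5.55 -0.09]
0.006807325075428123 [ 0.05949189 -0.03451273 -0.05248495]
scene 407 223
eye [340. 314.]
Rtop [473. 242.]
Ltop [224. 149.]
pegtip [325. 317.]
blue_peg [364. 298.]
root [513. 225.]
```

View pics/g4.png

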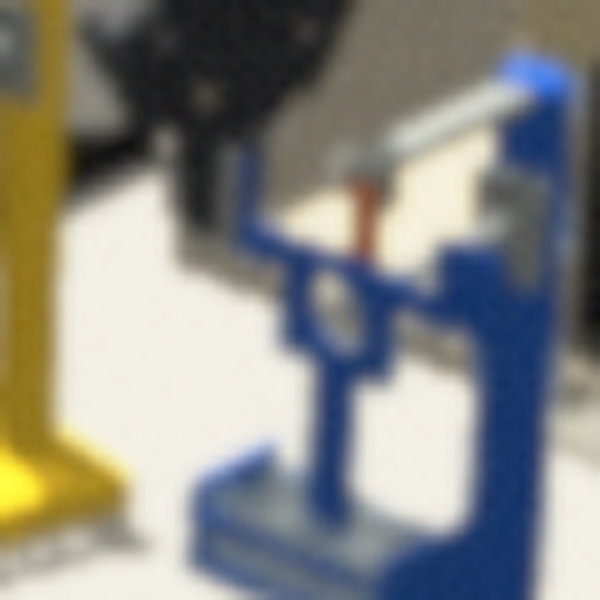

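>>> {"fn": "move_arm", "kwargs": {"motion": [[[0,0.5,0],[0,0,0]],[[0,0.5,0],[0,0,0]],[[0,0.5,0],[0,0,0]],[[0,0.5,0],[0,0,0]]]}}

```text
time: 15.45
tcp_pos: [0.5326, -0.3258, 0.1841]
orientation: [0.723, 0.691, -0.0, 0.0]
contact_force: [-0.4, 0.2, -2.2]
width: 0.0073
grip_force: 59.6
```

>>> {"fn": "move_arm", "kwargs": {"motion": [[[0,0.4,0],[0,0,0]],[[0,0.4,0],[0,0,0]],[[0,0.4,0],[0,0,0]],[[0,0.4,0],[0,0,0]],[[0,0.4,0],[0,0,0]],[[0,0.4,0],[0,0,0]],[[0,0.4,0],[0,0,0]],[[0,0.4,0],[0,0,0]],[[0,0.2,0],[0,0,0]],[[0,0,0],[0,0,0]],[[0,0,0],[0,0,0]],[[0,0,0],[0,0,0]]]}}

```text
time: 16.65
tcp_pos: [0.5659, -0.3273, 0.1841]
orientation: [0.723, 0.691, -0.0, 0.0]
contact_force: [-0.7, 0.4, -1.8]
width: 0.0072
grip_force: 59.6
```

```bash
python3 plan.py .5675 -.328 .175 87.4;python3 - <<'E'
from h import *
c=cam("scene"); np.savez("s5.npz",**c)
for f in ("s4.npz","s5.npz"):
    im=np.load(f)["image"]; h=cv2.cvtColor(im,cv2.COLOR_RGB2HSV)
    m=cv2.inRange(h,(3,100,60),(14,255,255))[203:236,404:436]
    y,x=np.nonzero(m); print(f,len(x),x.min()+404,x.max()+404,y.min()+203,y.max()+203)
    for r in m[6:26]: print("".join("#" if v else "." for v in r))
E
```

```text
t 16.65 pos [ 0.5659 -0.3273  0.1841] yaw 87.4 tilt [-0.0001 -0.0001] F [-0.71  0.37 -1.78]
turn z 0.0
shift after turn (cm) [-0.06  0.16  0.91] before turn [-0.06  0.16  0.91]
s4.npz 8 413 414 212 217
................................
................................
................................
.........##.....................
.........##.....................
.........#......................
.........#......................
.........#......................
.........#......................
................................
................................
................................
................................
................................
................................
................................
................................
................................
................................
................................
s5.npz 20 412 414 211 220
................................
................................
........##......................
........###.....................
.........##.....................
.........##.....................
.........##.....................
.........##.....................
.........##.....................
.........##.....................
.........##.....................
..........#.....................
................................
................................
................................
................................
................................
................................
................................
................................
```

>>> {"fn": "move_arm", "kwargs": {"motion": [[[0,0,0.1],[0,0,0]],[[0,0,0.1],[0,0,0]],[[0,0,0.1],[0,0,0]],[[0,0,0.1],[0,0,0]],[[0,0,0.05],[0,0,0]],[[0,0,0.05],[0,0,0]],[[0,0,0],[0,0,0]],[[0,0,0],[0,0,0]],[[0,0,0],[0,0,0]]]}}

```text
time: 17.6
tcp_pos: [0.5661, -0.3273, 0.1791]
orientation: [0.723, 0.691, -0.0, 0.0]
contact_force: [1.0, -0.1, -1.2]
width: 0.0068
grip_force: 59.6
```

>>> {"fn": "move_arm", "kwargs": {"motion": [[[0,0,0.05],[0,0,0]],[[0,0,0.05],[0,0,0]],[[0,0,0],[0,0,0]],[[0,0,0],[0,0,0]]]}}

```text
time: 18.0
tcp_pos: [0.5661, -0.3273, 0.1782]
orientation: [0.723, 0.691, -0.0, 0.0]
contact_force: [-0.0, 0.9, -0.5]
width: 0.0071
grip_force: 59.7
```

```bash
python3 plan.py .5675 -.328 .175 87.4;python3 -c "
from h import *
for i in range(6):
    s=arm.state();print(s['contact_force'].round(2) if hasattr(s['contact_force'],'round') else s['contact_force'],s['torque']);cam('top')"
```

```text
t 18.0 pos [ 0.5661 -0.3273  0.1782] yaw 87.41 tilt [ 0.0002 -0.0002] F [-0.03  0.88 -0.5 ]
turn z 0.01
shift after turn (cm) [-0.06  0.14  0.32] before turn [-0.06  0.14  0.32]
[-0.03  0.88 -0.5 ] [ 0.08356241 -0.06425087  0.00773843]
[-0.34  0.22 -0.4 ] [0.08638727 0.02828425 0.06266555]
[ 0.04  0.7  -1.18] [-0.01034361 -0.02708954 -0.02322792]
[ 0.07  0.3  -0.55] [0.07490716 0.01565613 0.04330398]
[-0.27  0.61 -0.4 ] [0.05332656 0.03105461 0.01619218]
[ 0.45  0.08 -0.31] [ 0.04264285 -0.00223495  0.02326874]
```

>>> {"fn": "move_arm", "kwargs": {"motion": [[[0,0,0.05],[0,0,0]],[[0,0,0.05],[0,0,0]],[[0,0,0],[0,0,0]],[[0,0,0],[0,0,0]],[[0,0,0],[0,0,0]]]}}

```text
time: 18.8
tcp_pos: [0.5662, -0.3273, 0.1778]
orientation: [0.723, 0.691, -0.0, 0.0]
contact_force: [-1.0, 2.3, 5.5]
width: 0.0074
grip_force: 60.7
```

```bash
python3 -c "
from h import *
for i in range(6):
    s=arm.state();print(s['contact_force'].round(2),s['torque'].round(3),s['tcp_pos']);cam('top')"
```

```text
[-0.96  2.28  5.55] [ 0.251  0.325 -0.037] [ 0.56620306 -0.3273166   0.1777571 ]
[-1.47  2.46  5.73] [ 0.221  0.289 -0.122] [ 0.56616507 -0.32734724  0.17771851]
[-0.88  1.96  6.38] [ 0.235  0.287 -0.091] [ 0.56618616 -0.32732421  0.17774972]
[-1.37  2.85  6.54] [ 0.191  0.281 -0.137] [ 0.56617792 -0.32732032  0.17771958]
[-0.17  2.23  5.37] [ 0.213  0.291 -0.058] [ 0.566191   -0.32734894  0.17773158]
[-1.24  1.8   5.17] [ 0.198  0.3   -0.097] [ 0.56618487 -0.32734859  0.17774615]
```

>>> {"fn": "move_arm", "kwargs": {"motion": [[[0,0,-0.08],[0,0,0]],[[0.1,0,0],[0,0,0]],[[0.1,0,0],[0,0,0]],[[0,0,0],[0,0,0]],[[0,0,0],[0,0,0]]]}}

```text
time: 19.6
tcp_pos: [0.5662, -0.3254, 0.1779]
orientation: [0.723, 0.691, -0.0, 0.0]
contact_force: [-0.1, -2.3, 1.7]
width: 0.0072
grip_force: 60.0
```

```bash
python3 -c "
from h import *
for i in range(5):
    s=arm.state();print(s['contact_force'].round(2),s['torque'].round(3),s['tcp_pos']);cam('top')"
```

```text
[-0.11 -2.29  1.74] [-0.443  0.051  0.012] [ 0.56619582 -0.32543804  0.17791771]
[-0.16 -1.85  2.23] [-0.44  -0.01  -0.043] [ 0.5661786  -0.32547455  0.17795335]
[-1.   -2.33  1.45] [-0.465  0.024  0.007] [ 0.56619158 -0.32546321  0.17795344]
[ 0.43 -0.53  3.02] [-0.532 -0.01   0.015] [ 0.56618477 -0.32542979  0.177936  ]
[-0.1  -1.73  2.1 ] [-0.497 -0.01  -0.048] [ 0.56617364 -0.32543115  0.17794361]
```

>>> {"fn": "move_arm", "kwargs": {"motion": [[[-0.05,0,-0.04],[0,0,0]],[[0,0,0],[0,0,0]],[[0,0,0],[0,0,0]]]}}

```text
time: 20.15
tcp_pos: [0.5661, -0.3255, 0.1781]
orientation: [0.723, 0.691, 0.0, -0.0]
contact_force: [0.4, 0.5, -0.0]
width: 0.0071
grip_force: 59.9
```

>>> {"fn": "move_arm", "kwargs": {"motion": [[[0,0,0],[0,0,0]],[[0,0,0],[0,0,0]],[[0,0,0],[0,0,0]],[[0,0,0],[0,0,0]],[[0,0,0],[0,0,0]],[[0,0,0],[0,0,0]],[[0,0,0],[0,0,0]],[[0,0,0],[0,0,0]],[[0,0,0],[0,0,0]],[[0,0,0],[0,0,0]]], "claw": 4}}

```text
time: 21.15
tcp_pos: [0.5661, -0.3258, 0.1783]
orientation: [0.723, 0.691, -0.0, 0.0]
contact_force: [-0.4, 0.1, -0.3]
width: 0.0402
grip_force: 0.0
```

```bash
python3 plan.py .5675 -.328 .30 87.4; python3 - <<'E'
from h import *
c=cam("scene"); np.savez("s6.npz",**c)
# blue rack silhouettes: compare eye hole & ear pixels before/after
for f in ("s5.npz","s6.npz"):
    im=np.load(f)["image"]; m=cv2.inRange(cv2.cvtColor(im,cv2.COLOR_RGB2HSV),(105,110,40),(130,255,255))[208:270,390:450]
    print(f)
    for r in m[::2]: print("".join("#" if v else "." for v in r))
E
```

```text
t 21.15 pos [ 0.5661 -0.3258  0.1783] yaw 87.41 tilt [-0.     -0.0001] F [-0.38  0.11 -0.34]
turn z 0.01
shift after turn (cm) [ -0.22   0.15 -12.17] before turn [ -0.22   0.15 -12.17]
s5.npz
......................................#####.................
.........................................##.................
.........................................###.###............
...........................##............#######............
..........................##.....###############............
..................................#############.............
...................................############.............
..................................#########..###............
..............................#############.................
.............................###....######..................
.............................###....######..................
.............................###...#######..................
.............................##.....#####...................
.............................##.....#####...................
............................###....######.............
[... 2180 characters left out ...]
....#######..................
..................................########..................
.........................#####.....#####....................
.......................#################....................
...................#####################....................
...............##########################...................
............#################################...............
........##########################################..........
.....#############################################..........
.###############################################............
.############################################...............
....######################################..................
```

>>> {"fn": "move_arm", "kwargs": {"motion": [[[0,0,-0.5],[0,0,0]],[[0,0,-0.5],[0,0,0]],[[0,0,-1],[0,0,0]],[[0,0,-1],[0,0,0]],[[0,0,-1],[0,0,0]],[[0,0,-1],[0,0,0]],[[0,0,-2],[0,0,0]],[[0,0,-2],[0,0,0]],[[0,0,-2],[0,0,0]],[[0,0,-1],[0,0,0]],[[0,0,0],[0,0,0]],[[0,0,0],[0,0,0]],[[0,0,0],[0,0,0]],[[0,0,0],[0,0,0]],[[0,0,0],[0,0,0]],[[0,0,0],[0,0,0]],[[0,0,0],[0,0,0]],[[0,0,0],[0,0,0]]]}}

```text
time: 23.0
tcp_pos: [0.5661, -0.3257, 0.2983]
orientation: [0.723, 0.691, -0.0, 0.0]
contact_force: [0.3, 0.2, -0.3]
width: 0.0405
grip_force: 0.0
```

```bash
python3 - <<'E'
from h import *
s=arm.state();print(s["time"],s["tcp_pos"],s["contact_force"])
I=[cam("scene")["image"] for i in range(8)]
np.savez("s7.npz",image=I[-1])
print("motion",[np.abs(I[i+1][200:285,385:450].astype(int)-I[i][200:285,385:450]).mean().round(2) for i in range(7)])
h=cv2.cvtColor(I[-1],cv2.COLOR_RGB2HSV)
m=cv2.inRange(h,(105,110,40),(130,255,255))[208:270,390:450]
for r in m[::2]: print("".join("#" if v else "." for v in r))
o=cv2.inRange(h,(3,100,60),(14,255,255))[203:236,404:436]
for r in o[6:22]: print("".join("#" if v else "." for v in r))
E
```

```text
23.0 [ 0.56612456 -0.32574791  0.29826899] [ 0.27559549  0.2076988  -0.30626395]
motion [np.float64(1.24), np.float64(1.23), np.float64(1.24), np.float64(1.25), np.float64(1.26), np.float64(1.27), np.float64(1.26)]
................#####.................#####.................
................####......................#.................
..................##......................#.................
........................................########............
..........................###...........########............
.................................##############.............
..................................#############.............
...................................#############............
...........................##....##########...#.............
.............................#############..................
.............................###...#######..................
.............................###...#######..................
.............................##.....#####...................
.............................##.....#####...................
.....................##......##
[... 833 characters left out ...]
######################################............
.############################################...............
....######################################..................
................................
................................
................................
........###.....................
........###.....................
........###.....................
.........##.....................
.........##.....................
.........##.....................
.........##.....................
.........##.....................
..........#.....................
................................
................................
................................
................................
```

The rack hangs still (only image noise between frames), the keeper is shut and the gripper is clear, so I'm handing in.

```bash
python3 -c "
from cell import arm
print(arm.job_done())"
```

```text
the job is handed in; nothing more can be done
None
```

I handed the job in at about 23.4 s: the camera shows the slide rack hanging upright and still on the blue peg behind the shut keeper, with the gripper clear; no verdict came back.

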